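# Clamp a power module in the bench vise

## Robot

A 6-joint arm with a two-finger parallel gripper is mounted at the origin on the work surface. World frame = base frame: x ahead of the robot, y to its left, z up, the work surface at z = 0. Lengths are in m, angles in rad, forces in N, time in s.
With the tool pointing down it reaches from about 0.35 to 0.8 m from the base axis. Payload 7.3 kg.
Tool frame: the origin (TCP) lies midway between the tips of the shut fingers; the grasp point (between the pads) lies 19 mm behind it; z points along the fingers, y is the line along which they close (so a half turn about z gives the same grasp; the last joint's range is limited). The gripper opens to 85 mm and grips with 20 to 120 N. Pads are 22 mm wide; open, the fingers measure 114 mm over their backs; the gripper's body (76 mm by 85 mm) begins 54 mm behind the grasp point. The pads swing forward as they close: fully open they stand 13 mm farther back than shut.
Start: joints at [-0.146, 0.342, 1.524, -0, 1.275, -0.146], TCP at [0.525, 0, 0.231] pointing down, gripper open.
Joint ranges: [-2.53, 2.53], [-0.77, 2.02], [0.04, 2.7], [-1, 4.14], [0.28, 2.66], [-3.11, 3.11]. Speed limits (rad/s): [2.57, 2.57, 3.14, 3.14, 3.14, 3.14].

## Interface

Orientations are given as [roll, pitch, yaw] about the fixed x, y, z axes, in that order (R = Rz(yaw) Ry(pitch) Rx(roll)).
In Python, from station import robot, cams, nets gives the robot as it stands.
- The arm moves only by the tool carry_out, never from a script. Its argument "moves" is a list of rows, each an object with "offset": the shift along the tool's x, y, z in units of 25 mm (1.0 is 25 mm), a list of three; "yaw": the turn about the tool's z in units of 5 degrees (1.0 is 5 degrees). A call has 1 to 12 rows; each row shifts and turns the commanded pose from where the row before left it, along the tool's axes as they then stand; what a row does not reach is not made up. A row lasts 1/12 s, in which the tool goes at most 41.7 mm and 7.16 degrees, less where a joint would pass 70% of its speed; a pose out of reach is approached as far as the arm can. A call with a number of a shift or a turn outside -1 to 1 is refused whole. A call with a gripper value outside its range is refused whole. "jaw" is the closure, from -1 (fully open) to 1 (shut), set as the call begins (left out, the last holds). The fingers move at their own pace and stop on an object; "squeeze" is the grip in N (left out, the last holds). Time passes only in rows, so rows that do not move let the fingers close. It gives the time, the measured TCP pose, the force, the opening and the grip force at its end, in the units of the state.
- robot.read_state(): the state, without advancing time (a new reading comes with each control period).
- cams.get_image(name): name is "scene" or "side" or "wrist"; returns a dict with "frame" (480x640x3 uint8, red, green, blue), "range_z" (480x640 float32, m along the optical axis (not along the pixel's ray), 0 where there is no reading), "fov_y" (degrees; the focal length in pixels is half the picture's height over the tangent of half this angle, whatever the lens; pixels are square), "cx", "cy" (the principal point, pixels), "R" (3x3) and "t" (3): a world point X has camera coordinates R X + t. Camera axes: x right, y down, z forward; pixel columns grow to the right and rows downward; lengths in m; the calibration is good to about 2 mm. A picture is of the moment at which its call begins.
- robot.close_job(): hands the job in; it is judged then, once.
Trained networks look in a picture, given as the dict that the camera call returned (one of the last four; its "shot" number tells which), for a name from the list of things; names that differ only in an ending like _2 or _b are one class to them, and where a whole thing is asked for, a point or a joint stands for the part that bears it (a point fixed in the world has none). Each returns a list of dicts, best first, with "score" (0 to 1); they miss things now and then, are a little off and sometimes report something else, mostly with a low value. They report only what shows in the picture. A call takes as long as a camera call. They do not tell look-alikes from the thing itself.
- nets.boxes_of(label, picture): "rect" ([left, top, right, bottom] in pixels, round what is visible of it).
The state is a dict: "clock": time; "qpos": joint angles; "joint_velocities": joint speeds; "effort": joint torques, N m; "position": TCP position; "tool_rot": TCP orientation; "contact_force": force on the tool from outside, world axes, zero at the start; "torque": the same for the moment, N m; "opening": finger opening in m; "gripper_force": force on a finger pad.
Only numpy, scipy, OpenCV 4.12 (cv2) and the standard library are available. Lean on these libraries where they do the work, as an engineer would, in place of code of your own. Each camera call takes 0.05 s, during which the arm holds its last target. There are 200 camera calls.

## Task

Take the black power module out of its test dock and lower it gently, without dropping it, upright onto the bed of the blue bench vise, its two plain black sides facing the jaws, its white socket sides left open and roughly centred across the jaws. The dock only lets you hold the module by its plain sides and the vise leaves no finger room there, so put it down on the bench and take it again by the socket sides. Then slide the jaw up so that the module is nipped snugly between both jaws, turn the red knob clockwise until it is tight so the jaw is locked, let go, and leave the spool, screwdriver and parts tray alone.

Things in the scene. Friction and masses are not known exactly. Their poses are not given: they have to be found in the camera images.
- module: Power module, a black box 66 (x) x 56 (y) x 44 (z) mm, 0.2 to 0.4 kg. Origin at the centre of its underside, z up. The two faces at x = +-33 mm are white with flush blue, red and black sockets; the two faces at y = +-28 mm are plain black. The module is the same after a half turn.
- dock: Grey dock fixed to the bench, base 100 (x) x 64 (y) x 8 mm, in which the module stands at the start (underside 8 mm above the bench, axes along the dock's). Orange end plates 40 mm wide (y) at x = +-36 to +-42 mm rise to 56 mm above the bench and cover the socket faces; the y sides are open. Origin at the centre of its underside.
- vise: Blue vise fixed to the bench. Origin on the bench under the middle of the fully open 72 mm gap; x along the slide, from the knob to the fixed jaw; z up. Bed 50 mm wide (y), top 20 mm above the bench, x = -153 to +63 mm. Fixed jaw face at x = +36 mm; both jaws 18 mm thick, 60 mm wide, tops 68 mm above the bench.
- jaw_face (a point): Centre of the sliding jaw's face, which faces the fixed jaw; 44 mm above the bench, at x = -36 mm + joint jaw in the vise frame. Behind the jaw its carriage, 60 mm wide with its top 46.5 mm above the bench, reaches 114 mm back from the face and carries the knob.
- jaw (a joint): Sliding jaw, m: 0 fully open (gap 72 mm), grows as the jaw moves towards the fixed jaw; gap = 72 mm - value, end stop at 22 mm. Slides with a few newtons while the knob is loose; push it by the knob or the carriage.
- knob_grip (a point): On the knob's upright axis, at the middle of its grip bar, 71 mm above the bench, 78 mm behind the jaw face; it travels with the jaw. The red grip bar is 60 mm long, 14 mm thick and spans 55 to 81 mm above the bench, on a black disc 44 mm across. The x axis of this point runs along the bar, along the vise's x when joint knob is 0.
- knob (a joint): Clamp knob, rad: 0 loose with the bar along the slide, grows clockwise seen from above; begins to bite near 0.4, tight and locked from 1.1, end stop 1.6. Needs about 0.15 to 0.3 N m and stays where it is left.
- spool: Bystander: green solder spool, 60 mm across, 42 mm high. Origin at the centre of its underside.
- driver: Bystander: screwdriver with a yellow handle, 180 mm long, lying. Origin under its middle, x along it.
- tray: Bystander: open blue parts tray 120 x 90 x 35 mm. Origin at the centre of its underside.
Things that resemble listed ones, but are neither listed nor needed, are in the scene too. Leave any purple look-alike of the module alone.

How it is judged:
By the outcome, as a careful person would: the job done as asked, in the order asked, and still so for the second after the job is handed in, with the robot touching nothing.
It also fails if it takes over 64 s, if anything falls off the work surface, if the arm or the gripper's body presses on something with over 40 N, if the wrist force passes 120 N, or if a joint passes its speed limit or range.

## Working session

There is one attempt and no reset: what is moved stays moved. The work goes in short steps, Python scripts to look and compute and a tool call to move; the robot and the scene stay as the last step left them, time stands still between calls to the robot, and variables do not carry over. Pictures are saved under pics/ and viewed, at most 10 in all, crops included, and the job is handed in when it is done.

Besides the shell and the picture viewer there is one more tool, called after ">>>" as name(argument=value, ...), one argument or row to a line, values as JSON. carry_out: Moves the arm, as the interface text tells. Shifts and turns lie within -1 to 1; 1 stands for 25 mm of shift or 5 degrees of turn. Its arguments: {"type":"object","properties":{"moves":{"type":"array","items":{"type":"object","properties":{"offset":{"type":"array","items":{"type":"number","minimum":-1,"maximum":1}},"yaw":{"type":"number","minimum":-1,"maximum":1}}}},"jaw":{"type":"number"},"squeeze":{"type":"number"}},"required":["moves"]}

```bash
mkdir -p pics; ls; cat > h.py <<'E'
import numpy as np, cv2
from station import robot, cams, nets
def K(p):
    f=p["frame"].shape[0]/2/np.tan(np.radians(p["fov_y"])/2); return f,p["cx"],p["cy"]
def cloud(p):
    f,cx,cy=K(p); z=p["range_z"]; v,u=np.mgrid[:z.shape[0],:z.shape[1]]
    C=np.dstack([(u-cx)/f*z,(v-cy)/f*z,z]); W=(C-np.array(p["t"]))@np.array(p["R"])
    W[z<=0]=np.nan; return W
def proj(p,X):
    f,cx,cy=K(p); c=np.atleast_2d(X)@np.array(p["R"]).T+np.array(p["t"]); return np.c_[f*c[:,0]/c[:,2]+cx,f*c[:,1]/c[:,2]+cy]
def save(p,n): cv2.imwrite("pics/"+n+".png",p["frame"][:,:,::-1])
E
python3 - <<'E'
from h import *
for n in ["scene","side"]:
    p=cams.get_image(n); save(p,n+"0"); W=cloud(p); np.savez(n+"0.npz",W=W,f=p["frame"])
    print(n,"campos",-np.array(p["R"]).T@p["t"])
    for l in ["module","dock","vise","jaw","knob","spool","driver","tray"]:
        for d in nets.boxes_of(l,p)[:4]:
            r=np.array(d["rect"]); u,v=int((r[0]+r[2])/2),int((r[1]+r[3])/2)
            print(l,round(d["score"],2),r.round(),W[min(v,479),min(u,639)].round(3))
print(robot.read_state())
E
```

```text
pics
scene campos [1.43909135 0.36808352 0.70990077]
module 0.8 [336. 291. 375. 334.] [0.765 0.147 0.043]
module 0.76 [395. 237. 430. 262.] [0.486 0.193 0.044]
module 0.66 [176. 196. 222. 231.] [ 0.555 -0.426  0.017]
module 0.62 [384. 264. 409. 291.] [0.625 0.193 0.054]
dock 0.68 [385. 258. 412. 299.] [0.628 0.198 0.055]
dock 0.39 [272. 195. 312. 231.] [ 0.472 -0.165  0.045]
vise 0.6 [247. 196. 313. 256.] [ 0.521 -0.176  0.029]
jaw 0.74 [275. 194. 311. 233.] [ 0.47  -0.162  0.045]
jaw 0.16 [246. 195. 314. 255.] [ 0.521 -0.176  0.029]
knob 0.5 [285. 196. 303. 211.] [ 0.452 -0.165  0.068]
knob 0.46 [274. 196. 311. 232.] [ 0.474 -0.16   0.044]
spool 0.93 [270. 288. 301. 316.] [ 0.804 -0.001  0.043]
driver 0.72 [486. 274. 533. 313.] [0.523 0.44  0.022]
tray 0.79 [176. 196. 220. 230.] [ 0.558 -0.426  0.022]
side campos [-0.04103737  0.75195869  1.28365168]
module 0.89 [292. 307. 316. 343.] [0.45  0.186 0.044]
module 0.86 [218. 238. 253. 269.] [0.729 0.142 0.046]
module 0.78 [246. 284. 277. 312.] [0.577 0.202 0.051]
module 0.7 [386. 224. 402. 245.] [ 0.44  -0.166  0.073]
dock 0.82 [242. 28
[... 441 characters left out ...]
rray([-1.45962346e-01,  3.41979556e-01,  1.52405868e+00,  3.80455102e-05,
        1.27537538e+00, -1.45977491e-01]), 'joint_velocities': array([-1.09650446e-05,  1.69343743e-03, -8.27882404e-04,  1.96276875e-05,
       -1.38874275e-03,  2.67066418e-04]), 'effort': array([-5.38876866e-04, -4.33558059e+01, -2.46271008e+01, -3.97983035e-05,
        8.72545411e-05, -1.02308485e-05]), 'position': array([5.25046800e-01, 4.66798588e-05, 2.31346577e-01]), 'tool_rot': array([ 3.14141023e+00, -9.96939774e-06,  1.57080040e+00]), 'contact_force': array([ 0.0683846 ,  0.62844441, -0.03640747]), 'torque': array([-0.00358152, -0.05345426,  0.00668328]), 'gripper_force': 0.0, 'opening': 0.08510108608244117}
```

```bash
python3 - <<'E'
import cv2
a=cv2.imread("pics/scene0.png")[170:350,160:560]; cv2.imwrite("pics/s1.png",cv2.resize(a,None,fx=2,fy=2,interpolation=2))
b=cv2.imread("pics/side0.png")[140:440,160:460]; cv2.imwrite("pics/s2.png",cv2.resize(b,None,fx=2,fy=2,interpolation=2))
E
```

```text
(no output)
```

View pics/s1.png

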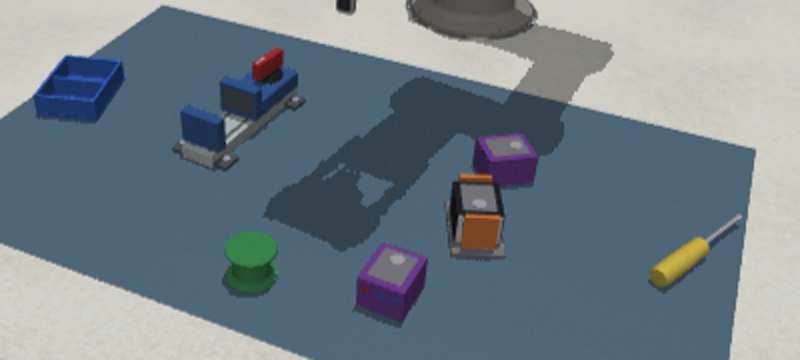

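View pics/s2.png

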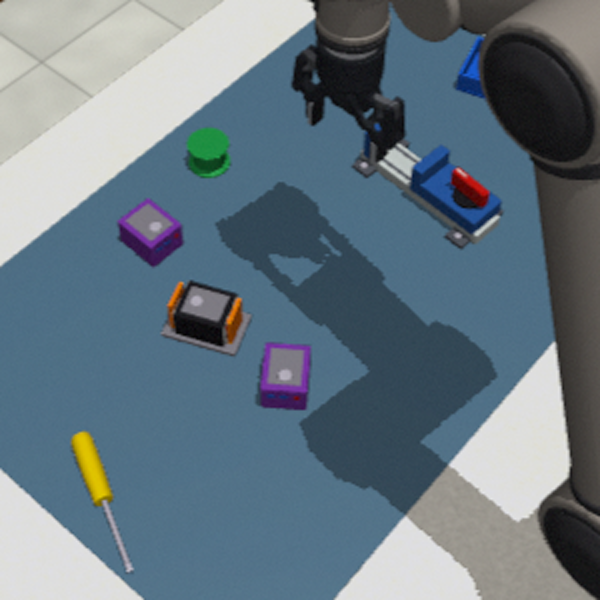

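Candidates: black module in the orange dock at scene (397,275), side (262,298); purple look-alikes at scene (412,250) and (355,312), side (304,325) and (235,254). I choose the black one between the orange plates. Next I measure the poses.

```bash
cat >> h.py <<'E'
def rect(P):
    (c,s,a)=cv2.minAreaRect((P[:,:2]*1000).astype(np.float32)); 
    return np.round(c,1),np.round(s,1),round(a,1)
def sel(W,x0,x1,y0,y1,z0,z1,F=None,cm=None):
    m=(W[...,0]>x0)&(W[...,0]<x1)&(W[...,1]>y0)&(W[...,1]<y1)&(W[...,2]>z0)&(W[...,2]<z1)
    if cm is not None: m&=cm(*np.moveaxis(F.astype(int),2,0))
    return W[m]
E
python3 - <<'E'
from h import *
orange=lambda r,g,b:(r>150)&(b<90)&(g>60)
gray=lambda r,g,b:(abs(r-g)<25)&(abs(g-b)<25)
red=lambda r,g,b:(r>120)&(g<60)&(b<60)
blue=lambda r,g,b:(b>100)&(r<60)
for n in ["scene","side"]:
    d=np.load(n+"0.npz"); W,F=d["W"],d["f"]
    for nm,a in dict(orange=(.5,.72,.1,.28,.02,.065,F,orange),top=(.5,.72,.1,.28,.047,.062,F,gray),base=(.5,.72,.1,.28,.004,.012,F,gray),red=(.3,.7,-.3,-.05,.05,.1,F,red),blue60=(.3,.7,-.3,-.05,.055,.08,F,blue),blue45=(.3,.7,-.3,-.05,.035,.052,F,blue)).items():
        P=sel(W,*a)
        if len(P)>5: print(n,nm,len(P),rect(P),P.mean(0).round(4),np.percentile(P[:,2],[5,50,95]).round(4))
E
```

```text
scene orange 44 (array([589.7, 189.7]), array([87.2, 37.2]), 22.8) [0.5898 0.1889 0.0551] [0.0527 0.0551 0.057 ]
scene top 390 (array([587.5, 187.7]), array([75.8, 56.6]), 22.4) [0.5902 0.1879 0.0513] [0.049  0.0514 0.0535]
scene base 180 (array([601.3, 205.1]), array([183.3, 115. ]), 40.2) [0.6213 0.1957 0.0071] [0.0043 0.0071 0.01  ]
scene red 34 (array([ 446. , -169.3]), array([10.1, 55.3]), 84.8) [ 0.4438 -0.1687  0.0793] [0.0775 0.0791 0.0818]
scene blue60 152 (array([ 558.2, -180.3]), array([ 59.3, 108.5]), 85.6) [ 0.5616 -0.1802  0.0672] [0.0653 0.0672 0.0689]
scene blue45 118 (array([ 456.4, -171.2]), array([56.7, 92. ]), 85.8) [ 0.4578 -0.1594  0.0454] [0.043  0.0454 0.0478]
side orange 68 (array([587.5, 185.4]), array([85.2, 42. ]), 21.4) [0.5818 0.1857 0.0555] [0.0509 0.0558 0.0598]
side top 513 (array([634. , 178.8]), array([ 79.2, 179.9]), 78.9) [0.588  0.1877 0.0527] [0.0485 0.0527 0.0574]
side base 196 (array([612.6, 185.1]), array([157.4,  93.3]), 14.8) [0.5681 0.1944 0.0081] [0.0046 0.0081 0.0116]
side red 60 (array([ 440.9, -171.8]), array([13.8, 54.7]), 79.2) [ 0.4362 -0.1692  0.0807] [0.075  0.081  0.0858]
side blue60 114 (array([ 553.1, -180. ]), array([ 67., 107.]), 85.6) [ 0.515  -0.1788  0.0685] [0.0631 0.0686 0.0737]
side blue45 324 (array([ 454. , -172.4]), array([ 63.4, 100.6]), 85.1) [ 0.4565 -0.1654  0.0465] [0.0412 0.0465 0.0509]
```

>>> carry_out(
  moves=[
    {"offset":[1,0.5,0]},
    {"offset":[1,0.4,0]},
    {"offset":[1,0.4,0]},
    {"offset":[1,0,0]},
    {"offset":[1,0,0]},
    {"offset":[1,0,0]},
    {"offset":[0,0,0]},
    {"offset":[0,0,0]},
  ],
)

```text
$.moves[0]: bad value
```

>>> carry_out(
  moves=[
    {"offset":[1,0.5,0],"yaw":0},
    {"offset":[1,0.5,0],"yaw":0},
    {"offset":[1,0.4,0],"yaw":0},
    {"offset":[1,0,0],"yaw":0},
    {"offset":[1,0,0],"yaw":0},
    {"offset":[1,0,0],"yaw":0},
    {"offset":[0,0,0],"yaw":0},
    {"offset":[0,0,0],"yaw":0},
  ],
)

```text
clock: 1.57
position: [0.5598, 0.151, 0.2311]
tool_rot: [-3.141, 0.0, 1.573]
contact_force: [0.9, -0.1, -0.1]
opening: 0.0854
gripper_force: 0.0
```

```bash
python3 - <<'E'
from h import *
p=cams.get_image("wrist"); save(p,"w1"); W=cloud(p); F=p["frame"]; np.savez("w1.npz",W=W,f=F)
print(-np.array(p["R"]).T@p["t"])
print(nets.boxes_of("module",p),nets.boxes_of("dock",p))
orange=lambda r,g,b:(r>150)&(b<90)&(g>60)
P=sel(W,.5,.72,.1,.28,.05,.065,F,orange); print(rect(P),P.mean(0),np.median(P[:,2]))
P=sel(W,.5,.72,.1,.28,.047,.0545); print(rect(P),P.mean(0),np.median(P[:,2]))
E
```

```text
[0.56050145 0.22023181 0.37411438]
[{'rect': [447.4, 185.2, 541.6, 253.7], 'score': 0.87}, {'rect': [170.0, 123.9, 266.5, 217.2], 'score': 0.82}, {'rect': [311.7, 129.7, 397.7, 211.6], 'score': 0.81}] [{'rect': [296.2, 118.8, 407.2, 212.9], 'score': 0.87}]
(array([589.3, 188.1]), array([83.1, 39.3]), 22.4) [0.59195639 0.18898421 0.05633817] 0.05634944123377954
(array([589.8, 187.3]), array([83.4, 56.3]), 22.3) [0.58947847 0.1883435  0.05254061] 0.0526238884453724
```

View pics/w1.png

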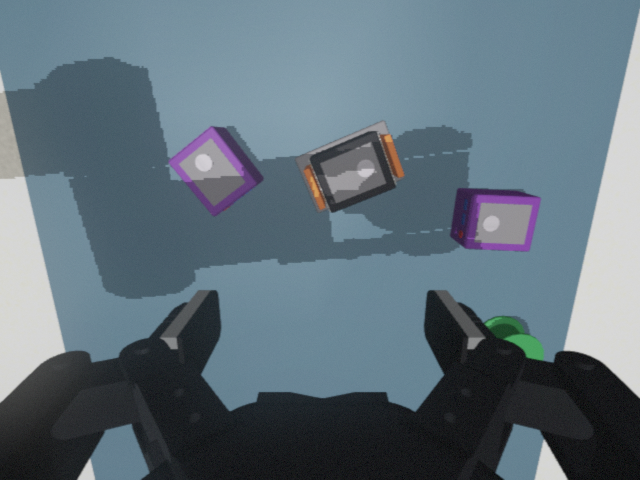

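The wrist picture shows the black module between its orange plates at about (350,170), turned about 22°. The purple look-alikes are at (215,170) and (498,220), so the choice holds. Next I go over it.

>>> carry_out(
  moves=[
    {"offset":[0.75,0.6,0],"yaw":0},
    {"offset":[0.72,0.57,0],"yaw":0},
    {"offset":[0,0,0.4],"yaw":1},
    {"offset":[0,0,0.4],"yaw":1},
    {"offset":[0,0,0.4],"yaw":1},
    {"offset":[0,0,0.4],"yaw":1},
    {"offset":[0,0,0.4],"yaw":1},
    {"offset":[0,0,0.4],"yaw":1},
    {"offset":[0,0,0.4],"yaw":1},
    {"offset":[0,0,0.4],"yaw":1},
    {"offset":[0,0,0.4],"yaw":1},
    {"offset":[0,0,0.4],"yaw":1},
  ],
)

```text
clock: 2.72
position: [0.5896, 0.1853, 0.131]
tool_rot: [3.141, -0.0, 0.692]
contact_force: [0.7, 0.9, -0.9]
opening: 0.085
gripper_force: 0.0
```

>>> carry_out(
  moves=[
    {"offset":[0,0,0],"yaw":1},
    {"offset":[0,0,0],"yaw":1},
    {"offset":[0,0,0],"yaw":1},
    {"offset":[0,0,0],"yaw":0.5},
    {"offset":[0,0,0],"yaw":0},
    {"offset":[0,0,0],"yaw":0},
  ],
)

```text
clock: 3.22
position: [0.5895, 0.1857, 0.1314]
tool_rot: [3.141, -0.0, 0.393]
contact_force: [-1.0, 0.6, 0.4]
opening: 0.0855
gripper_force: 0.0
```

```bash
python3 - <<'E'
from h import *
p=cams.get_image("wrist"); save(p,"w2"); W=cloud(p); F=p["frame"]
orange=lambda r,g,b:(r>150)&(b<90)&(g>60)
P=sel(W,.5,.72,.1,.28,.05,.065,F,orange); print(rect(P),P.mean(0),np.median(P[:,2]))
P=sel(W,.5,.65,.12,.25,.047,.0545); print(rect(P),P.mean(0),np.median(P[:,2]))
s=robot.read_state(); print(s["position"],np.degrees(s["tool_rot"]),s["contact_force"],s["clock"])
E
```

```text
(array([591.8, 188.6]), array([79.4, 38.3]), 22.0) [0.57095387 0.17953783 0.05334188] 0.053305324745441286
(array([591.5, 188.1]), array([80.1, 56.1]), 22.4) [0.59034939 0.18768653 0.05247018] 0.052605448352542994
[0.58947298 0.1859305  0.13139941] [ 1.79992817e+02 -6.46750606e-03  2.25261667e+01] [-1.10601221  0.42817582 -0.54313555] 3.2667
```

>>> carry_out(
  moves=[
    {"offset":[0.05,-0.06,0.8],"yaw":0},
    {"offset":[0,0,0.8],"yaw":0},
    {"offset":[0,0,0.8],"yaw":0},
    {"offset":[0,0,0.8],"yaw":0},
    {"offset":[0,0,0.6],"yaw":0},
    {"offset":[0,0,0.5],"yaw":0},
    {"offset":[0,0,0.3],"yaw":0},
    {"offset":[0,0,0],"yaw":0},
    {"offset":[0,0,0],"yaw":0},
  ],
)

```text
clock: 4.02
position: [0.5901, 0.1885, 0.0165]
tool_rot: [3.142, -0.0, 0.393]
contact_force: [-0.2, -0.5, 1.0]
opening: 0.0853
gripper_force: 0.0
```

>>> carry_out(
  moves=[
    {"offset":[0,0,0],"yaw":0},
    {"offset":[0,0,0],"yaw":0},
    {"offset":[0,0,0],"yaw":0},
    {"offset":[0,0,0],"yaw":0},
    {"offset":[0,0,0],"yaw":0},
    {"offset":[0,0,0],"yaw":0},
    {"offset":[0,0,0],"yaw":0},
    {"offset":[0,0,0],"yaw":0},
  ],
  jaw=1,
  squeeze=40,
)

```text
clock: 4.68
position: [0.5905, 0.1889, 0.0176]
tool_rot: [3.141, -0.002, 0.393]
contact_force: [-0.9, 0.8, 6.7]
opening: 0.0557
gripper_force: 44.6
```

>>> carry_out(
  moves=[
    {"offset":[0,0,-0.2],"yaw":0},
    {"offset":[0,0,-0.4],"yaw":0},
    {"offset":[0,0,-0.5],"yaw":0},
    {"offset":[0,0,-0.6],"yaw":0},
    {"offset":[0,0,-0.6],"yaw":0},
    {"offset":[0,0,-0.6],"yaw":0},
    {"offset":[0,0,-0.6],"yaw":0},
    {"offset":[0,0,-0.3],"yaw":0},
    {"offset":[0,0,-0.2],"yaw":0},
    {"offset":[0,0,0],"yaw":0},
  ],
)

```text
clock: 5.52
position: [0.5903, 0.1887, 0.1176]
tool_rot: [3.141, -0.002, 0.393]
contact_force: [-0.3, 1.4, -2.8]
opening: 0.0554
gripper_force: 43.6
```

>>> carry_out(
  moves=[
    {"offset":[-0.3,0.4,0],"yaw":0},
    {"offset":[-0.5,0.7,0],"yaw":0},
    {"offset":[-0.5,0.7,0],"yaw":0},
    {"offset":[-0.5,0.7,0],"yaw":0},
    {"offset":[-0.5,0.7,0],"yaw":0},
    {"offset":[-0.5,0.7,0],"yaw":0},
    {"offset":[-0.5,0.7,0],"yaw":0},
    {"offset":[-0.4,0.6,0],"yaw":0},
    {"offset":[-0.3,0.4,0],"yaw":0},
    {"offset":[0,0,0],"yaw":0},
    {"offset":[0,0,0],"yaw":0},
  ],
)

```text
clock: 6.43
position: [0.5506, 0.0205, 0.1159]
tool_rot: [-3.141, 0.001, 0.391]
contact_force: [0.6, 0.3, -3.5]
opening: 0.0559
gripper_force: 43.7
```

```bash
python3 - <<'E'
from h import *
p=cams.get_image("side"); save(p,"x"); 
q=cams.get_image("scene"); W=cloud(q); W2=cloud(p)
s=robot.read_state(); print(s["position"],s["contact_force"])
x,y=s["position"][:2]
np.savez("lift.npz",W=W,f=q["frame"],W2=W2,f2=p["frame"])
for w,F in((W,q["frame"]),(W2,p["frame"])):
    P=sel(w,x-.07,x+.07,y-.07,y+.07,.05,.2); h,e=np.histogram(P[:,2],np.arange(.05,.2,.01)); print(h)
a=q["frame"][150:350,200:450]; b=p["frame"][180:380,200:450]
cv2.imwrite("pics/l1.png",cv2.resize(np.hstack([a,b])[:,:,::-1],(800,320)))
E
```

```text
[0.55098986 0.02155463 0.11607315] [-0.26083227 -0.2886181  -3.37186036]
[  0   0   0   0   0  25  85 100 114 271 190  73 128 117 134]
[  0   0   0   0   0  16  52  63  70 115 167  16  37  43  60]
```

View pics/l1.png

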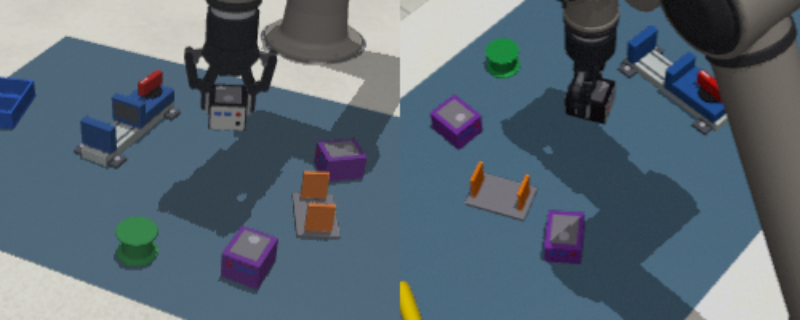

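The picture shows the module held level in the gripper, left at (228,108) and right at (590,97). The dock is empty. Next I lower it.

>>> carry_out(
  moves=[
    {"offset":[0,0,0.4],"yaw":0},
    {"offset":[0,0,0.8],"yaw":0},
    {"offset":[0,0,0.8],"yaw":0},
    {"offset":[0,0,0.8],"yaw":0},
    {"offset":[0,0,0.6],"yaw":0},
    {"offset":[0,0,0.3],"yaw":0},
    {"offset":[0,0,0.2],"yaw":0},
    {"offset":[0,0,0.1],"yaw":0},
    {"offset":[0,0,0],"yaw":0},
    {"offset":[0,0,0],"yaw":0},
  ],
)

```text
clock: 7.37
position: [0.5517, 0.0211, 0.017]
tool_rot: [3.141, -0.001, 0.393]
contact_force: [-0.6, 0.6, -3.7]
opening: 0.0555
gripper_force: 43.6
```

>>> carry_out(
  moves=[
    {"offset":[0,0,0.1],"yaw":0},
    {"offset":[0,0,0.1],"yaw":0},
    {"offset":[0,0,0.04],"yaw":0},
    {"offset":[0,0,0],"yaw":0},
  ],
)

```text
clock: 7.7
position: [0.5509, 0.021, 0.0102]
tool_rot: [-3.142, 0.0, 0.393]
contact_force: [-0.7, -0.3, -3.3]
opening: 0.0556
gripper_force: 43.6
```

>>> carry_out(
  moves=[
    {"offset":[0,0,0.04],"yaw":0},
    {"offset":[0,0,0.04],"yaw":0},
    {"offset":[0,0,0],"yaw":0},
  ],
)

```text
clock: 7.95
position: [0.5512, 0.021, 0.0095]
tool_rot: [3.141, -0.001, 0.393]
contact_force: [-3.5, 0.1, 7.1]
opening: 0.0559
gripper_force: 44.8
```

>>> carry_out(
  moves=[
    {"offset":[0,0,0],"yaw":0},
    {"offset":[0,0,0],"yaw":0},
    {"offset":[0,0,0],"yaw":0},
    {"offset":[0,0,0],"yaw":0},
    {"offset":[0,0,0],"yaw":0},
    {"offset":[0,0,-0.3],"yaw":0},
    {"offset":[0,0,-0.8],"yaw":0},
    {"offset":[0,0,-1],"yaw":0},
    {"offset":[0,0,-1],"yaw":0},
    {"offset":[0,0,-0.9],"yaw":1},
    {"offset":[0,0,0],"yaw":1},
    {"offset":[0,0,0],"yaw":1},
  ],
  jaw=-1,
)

```text
clock: 8.95
position: [0.5521, 0.0209, 0.1107]
tool_rot: [3.141, -0.004, 0.127]
contact_force: [0.1, -0.2, 0.1]
opening: 0.0853
gripper_force: 0.0
```

>>> carry_out(
  moves=[
    {"offset":[0,0,0],"yaw":1},
    {"offset":[0,0,0],"yaw":1},
    {"offset":[0,0,0],"yaw":1},
    {"offset":[0,0,0],"yaw":1},
    {"offset":[0,0,0],"yaw":1},
    {"offset":[0,0,0],"yaw":1},
    {"offset":[0,0,0],"yaw":1},
    {"offset":[0,0,0],"yaw":1},
    {"offset":[0,0,0],"yaw":1},
    {"offset":[0,0,0],"yaw":1},
    {"offset":[0,0,0],"yaw":1},
    {"offset":[0,0,0],"yaw":1},
  ],
)

```text
clock: 9.95
position: [0.5511, 0.021, 0.1089]
tool_rot: [-3.141, -0.0, -0.921]
contact_force: [-0.1, -0.4, -0.4]
opening: 0.0851
gripper_force: 0.0
```

>>> carry_out(
  moves=[
    {"offset":[0,0,0],"yaw":1},
    {"offset":[0,0,0],"yaw":1},
    {"offset":[0,0,0],"yaw":1},
    {"offset":[0,0,0],"yaw":0},
    {"offset":[0,0,0],"yaw":0},
  ],
)

```text
clock: 10.37
position: [0.5511, 0.021, 0.1087]
tool_rot: [-3.141, -0.0, -1.176]
contact_force: [0.2, -0.1, 0.5]
opening: 0.0853
gripper_force: 0.0
```

```bash
python3 - <<'E'
from h import *
s=robot.read_state(); print(s["position"],np.degrees(s["tool_rot"]),s["qpos"].round(2),s["clock"])
for n in("wrist","scene","side"):
    p=cams.get_image(n); W=cloud(p); F=p["frame"]
    P=sel(W,.48,.62,-.05,.09,.038,.05); 
    print(n,len(P)); 
    if len(P)>20: print(rect(P),P.mean(0),np.median(P[:,2]))
    if n=="wrist": save(p,"w3"); print(nets.boxes_of("module",p)[:2])
E
```

```text
[0.55111364 0.02101403 0.10870821] [-1.79977020e+02 -1.30434092e-02 -6.73530013e+01] [-0.1   0.51  1.62 -0.    1.01  2.65] 10.3667
wrist 8872
(array([549.6,  19.1]), array([67.3, 55.9]), 22.5) [0.55029702 0.01753587 0.04448264] 0.044590940407496095
[{'rect': [272.1, 198.5, 379.4, 289.9], 'score': 0.88}, {'rect': [483.4, 0.8, 640.0, 95.1], 'score': 0.6}]
scene 346
(array([551.5,  20.9]), array([71.6, 56.1]), 24.2) [0.55471143 0.02252175 0.04302287] 0.04314275460021183
side 457
(array([546.5,  19.4]), array([68. , 60.7]), 22.7) [0.54499592 0.02104339 0.04434981] 0.04465791831761807
```

View pics/w3.png

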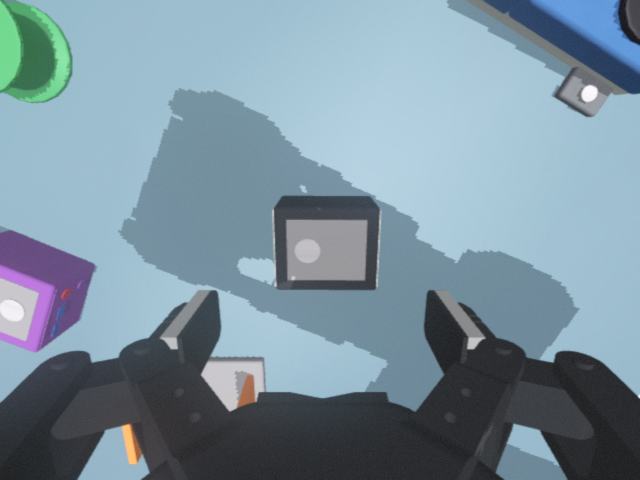

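The wrist picture shows the module upright on the bench at (326,243), square between the fingers, whose midpoint is at column 323. Next I grasp it by the socket sides.

>>> carry_out(
  moves=[
    {"offset":[0,0,0.6],"yaw":0},
    {"offset":[0,0,0.8],"yaw":0},
    {"offset":[0,0,0.8],"yaw":0},
    {"offset":[0,0,0.7],"yaw":0},
    {"offset":[0,0,0.5],"yaw":0},
    {"offset":[0,0,0.4],"yaw":0},
    {"offset":[0,0,0.07],"yaw":0},
    {"offset":[0,0,0],"yaw":0},
    {"offset":[0,0,0],"yaw":0},
  ],
)

```text
clock: 11.32
position: [0.5516, 0.021, 0.0122]
tool_rot: [-3.141, -0.001, -1.178]
contact_force: [0.5, 0.4, -0.5]
opening: 0.0854
gripper_force: 0.0
```

>>> carry_out(
  moves=[
    {"offset":[0,0,0],"yaw":0},
    {"offset":[0,0,0],"yaw":0},
    {"offset":[0,0,0],"yaw":0},
    {"offset":[0,0,0],"yaw":0},
    {"offset":[0,0,0],"yaw":0},
    {"offset":[0,0,0],"yaw":0},
    {"offset":[0,0,0],"yaw":0},
  ],
  jaw=1,
  squeeze=40,
)

```text
clock: 11.9
position: [0.5511, 0.0209, 0.0127]
tool_rot: [-3.141, -0.001, -1.178]
contact_force: [-1.4, -0.8, 6.4]
opening: 0.0653
gripper_force: 45.7
```

>>> carry_out(
  moves=[
    {"offset":[0,0,-0.2],"yaw":0},
    {"offset":[0,0,-0.4],"yaw":0},
    {"offset":[0,0,-0.6],"yaw":0},
    {"offset":[0,0,-0.7],"yaw":0},
    {"offset":[0,0,-0.7],"yaw":0},
    {"offset":[0,0,-0.7],"yaw":0},
    {"offset":[0,0,-0.7],"yaw":-0.5},
    {"offset":[0,0,-0.4],"yaw":-1},
    {"offset":[0,0,0],"yaw":-1},
    {"offset":[0,0,0],"yaw":-1},
    {"offset":[0,0,0],"yaw":-1},
    {"offset":[0,0,0],"yaw":-1},
  ],
)

```text
clock: 12.9
position: [0.551, 0.0211, 0.1224]
tool_rot: [-3.141, -0.0, -0.694]
contact_force: [0.7, 0.8, -2.7]
opening: 0.0651
gripper_force: 45.8
```

>>> carry_out(
  moves=[
    {"offset":[0,0,0],"yaw":-1},
    {"offset":[0,0,0],"yaw":-1},
    {"offset":[0,0,0],"yaw":-1},
    {"offset":[0,0,0],"yaw":-1},
    {"offset":[0,0,0],"yaw":-1},
    {"offset":[0,0,0],"yaw":-1},
    {"offset":[0,0,0],"yaw":-1},
    {"offset":[0,0,0],"yaw":-0.1},
    {"offset":[0,0,0],"yaw":0},
    {"offset":[0,0,0],"yaw":0},
  ],
)

```text
clock: 13.73
position: [0.5511, 0.0211, 0.1219]
tool_rot: [-3.142, -0.0, -0.081]
contact_force: [-0.1, 0.5, -3.3]
opening: 0.0649
gripper_force: 45.8
```

```bash
cat > v.py <<'E'
from h import *
s=robot.read_state(); print(s["position"],np.degrees(s["tool_rot"]),s["contact_force"],s["clock"])
blue=lambda r,g,b:(b>r+50)&(b>g+30)
red=lambda r,g,b:(r>110)&(g<70)&(b<70)
for n in("wrist","scene","side"):
    p=cams.get_image(n); W=cloud(p); F=p["frame"]; np.savez("v_"+n,W=W,f=F)
    for nm,a in dict(top=(.45,.66,-.26,-.1,.0645,.0715,F,blue),fixed=(.565,.66,-.26,-.1,.0645,.0715,F,blue),slid=(.45,.565,-.26,-.1,.0645,.0715,F,blue),carr=(.36,.53,-.26,-.1,.043,.05,F,blue),knob=(.36,.55,-.26,-.1,.074,.086,F,red)).items():
        P=sel(W,*a)
        if len(P)>20: print(n,nm,len(P),rect(P),np.median(P[:,2]).round(4))
    if n=="wrist": save(p,"w%d"%(s["clock"]*10))
E
python3 v.py
```

```text
[0.55106169 0.02107045 0.12191508] [-1.79997929e+02 -2.32744538e-02 -4.63568518e+00] [-0.11584772  0.45125825 -3.28223533] 13.7333
wrist top 1659 (array([ 557. , -157.5]), array([108.7,  28.4]), 4.7) 0.0685
wrist fixed 357 (array([ 602.6, -157.2]), array([17.7,  6.3]), 6.5) 0.0675
wrist slid 1302 (array([ 514.3, -162.1]), array([29.6, 18.6]), 85.7) 0.0687
wrist carr 3794 (array([ 488.7, -166.7]), array([76.1, 59.3]), 12.0) 0.0469
wrist knob 527 (array([ 455.9, -167.9]), array([ 5.9, 39. ]), 77.5) 0.0771
scene top 161 (array([ 557.3, -180.3]), array([ 59.5, 110.9]), 85.2) 0.0673
scene fixed 86 (array([ 602.2, -184. ]), array([59.3, 19.9]), 88.3) 0.0671
scene slid 75 (array([ 513.6, -176.7]), array([59.7, 22.5]), 83.5) 0.0676
scene carr 127 (array([ 466.7, -171.9]), array([ 59.5, 115.3]), 85.9) 0.0452
scene knob 35 (array([ 445.6, -169.5]), array([10.8, 57.5]), 82.1) 0.0792
side top 182 (array([ 552.6, -182.4]), array([ 62.2, 111.5]), 85.8) 0.0678
side fixed 84 (array([ 597.2, -186.4]), array([60.8, 21.4]), 86.5) 0.0671
side slid 98 (array([ 507.9, -179.1]), array([62.2, 21.8]), 85.9) 0.0681
side carr 257 (array([ 455.8, -168.2]), array([ 60.7, 103.6]), 79.4) 0.0466
side knob 48 (array([ 444.4, -171.4]), array([14. , 49.2]), 80.8) 0.0803
```

>>> carry_out(
  moves=[
    {"offset":[0.1,0.4,0],"yaw":0},
    {"offset":[0.1,0.8,0],"yaw":0},
    {"offset":[0.1,0.8,0],"yaw":0},
    {"offset":[0.1,0.8,0],"yaw":0},
    {"offset":[0.1,0.8,0],"yaw":0},
    {"offset":[0.1,0.8,0],"yaw":0},
    {"offset":[0,0.5,0],"yaw":0},
    {"offset":[0,0.3,0],"yaw":0},
    {"offset":[0,0,0],"yaw":0},
    {"offset":[0,0,0],"yaw":0},
  ],
)

```text
clock: 14.72
position: [0.5556, -0.1096, 0.1215]
tool_rot: [-3.141, 0.0, -0.079]
contact_force: [0.3, 0.1, -3.4]
opening: 0.0656
gripper_force: 45.8
```

```bash
python3 v.py
```

```text
[ 0.55558561 -0.10961805  0.12147769] [-1.79973669e+02  1.64397135e-02 -4.54760456e+00] [ 0.32426724  0.07741767 -3.44761647] 14.7167
wrist top 4268 (array([ 556.7, -182. ]), array([ 60., 106.]), 84.9) 0.0684
wrist fixed 3314 (array([ 600.8, -185.9]), array([60. , 17.6]), 84.9) 0.0684
wrist slid 954 (array([ 511.7, -193.6]), array([28.4, 18.4]), 85.2) 0.0688
wrist carr 55 (array([ 470.5, -183.6]), array([ 17. , 107.4]), 57.8) 0.0469
scene top 112 (array([ 559.2, -180.5]), array([ 59.8, 105.7]), 83.8) 0.0669
scene fixed 84 (array([ 602.1, -185.2]), array([60. , 18.6]), 84.9) 0.0668
scene slid 28 (array([ 514.6, -193.4]), array([28.5, 15.7]), 65.4) 0.0674
side top 99 (array([ 508.5, -179. ]), array([60.3, 19.5]), 87.9) 0.0687
side slid 99 (array([ 508.5, -179. ]), array([60.3, 19.5]), 87.9) 0.0687
side carr 271 (array([ 454.7, -169.8]), array([ 59.8, 100.7]), 80.6) 0.0464
side knob 65 (array([ 439.2, -171. ]), array([11.9, 55.2]), 82.0) 0.0808
```

```bash
ls pics; cp pics/w14*.png pics/now.png
```

```text
l1.png
s1.png
s2.png
scene0.png
side0.png
w1.png
w137.png
w147.png
w2.png
w3.png
x.png
```

View pics/now.png

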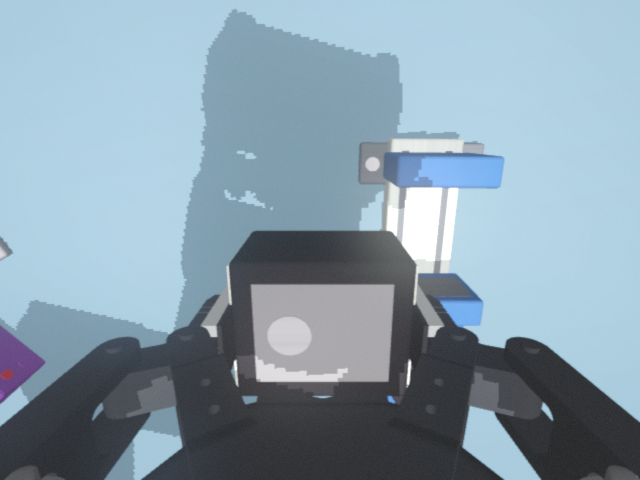

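The picture shows the held module at (322,320) with the vise beyond it, fixed jaw at (442,170) and sliding jaw at (450,300), fully open. I check the module's offset in the grip.

```bash
python3 - <<'E'
from h import *
W=np.load("v_wrist.npz")["W"]; P=sel(W,.5,.62,-.17,-.05,.13,.165); print(np.histogram(P[:,2],12))
m=np.median(P[:,2]); Q=P[abs(P[:,2]-m)<.004]; print(m,rect(Q),len(Q))
P=sel(W,.5,.75,-.3,-.1,.012,.028); print(np.median(P[:,2]))
E
```

```text
(array([  325,   388,   493,   510,   569,   630,   699, 11657, 13120,
         539,   443,   428]), array([0.13003453, 0.13294828, 0.13586202, 0.13877576, 0.14168951,
       0.14460325, 0.14751699, 0.15043074, 0.15334448, 0.15625823,
       0.15917197, 0.16208571, 0.16499946]))
0.15332022937558734 (array([ 556.6, -110.2]), array([92.9, 56.6]), 85.7) 25220
0.02049125586418924
```

>>> carry_out(
  moves=[
    {"offset":[0.1,0.4,0],"yaw":0.05},
    {"offset":[0.1,0.8,0],"yaw":0},
    {"offset":[0.1,0.8,0],"yaw":0},
    {"offset":[0,0.6,0],"yaw":0},
    {"offset":[0,0.27,0],"yaw":0},
    {"offset":[0,0,0.4],"yaw":0},
    {"offset":[0,0,0.6],"yaw":0},
    {"offset":[0,0,0.2],"yaw":0},
    {"offset":[0,0,0],"yaw":0},
    {"offset":[0,0,0],"yaw":0},
  ],
)

```text
clock: 15.7
position: [0.5572, -0.1811, 0.0912]
tool_rot: [-3.141, 0.001, -0.082]
contact_force: [-0.3, 0.3, -3.6]
opening: 0.0651
gripper_force: 45.6
```

```bash
python3 v.py; python3 - <<'E'
from h import *
W=np.load("v_wrist.npz")["W"]
P=sel(W,.5,.62,-.25,-.1,.11,.14); m=np.median(P[:,2]); Q=P[abs(P[:,2]-m)<.004]; print(m,rect(Q),len(Q))
E
```

```text
[ 0.55722898 -0.18110131  0.09119307] [-1.79969123e+02  5.49292070e-02 -4.70791034e+00] [-0.33019636  0.32158811 -3.6277164 ] 15.7
wrist top 4414 (array([ 600.7, -185.9]), array([59.7, 18.1]), 84.9) 0.0683
wrist fixed 4414 (array([ 600.7, -185.9]), array([59.7, 18.1]), 84.9) 0.0683
scene top 91 (array([ 559.6, -179.8]), array([ 58.3, 105.9]), 86.6) 0.0671
scene fixed 79 (array([ 602.7, -182.4]), array([58.3, 18.9]), 85.2) 0.0672
scene carr 101 (array([ 458.9, -163.4]), array([42.5, 91.3]), 85.2) 0.0455
scene knob 35 (array([ 446.4, -168.1]), array([ 9.2, 53.2]), 87.4) 0.0796
side top 111 (array([ 552.8, -182.2]), array([ 61.3, 108.4]), 86.5) 0.0683
side slid 93 (array([ 508.8, -179.4]), array([60.9, 19.7]), 83.5) 0.0683
side carr 262 (array([ 453.9, -171.1]), array([ 59.9, 100. ]), 83.9) 0.0467
side knob 63 (array([ 440.1, -171.5]), array([13.5, 55.4]), 81.7) 0.0813
0.12310680328427642 (array([ 558.2, -181.6]), array([92.7, 56.6]), 85.4) 25208
```

>>> carry_out(
  moves=[
    {"offset":[0,0,0.4],"yaw":0},
    {"offset":[0,0,0.5],"yaw":0},
    {"offset":[0,0,0.5],"yaw":0},
    {"offset":[0,0,0.4],"yaw":0},
    {"offset":[0,0,0.2],"yaw":0},
    {"offset":[0,0,0.1],"yaw":0},
    {"offset":[0,0,0],"yaw":0},
    {"offset":[0,0,0],"yaw":0},
  ],
)

```text
clock: 16.52
position: [0.5577, -0.182, 0.0394]
tool_rot: [3.141, -0.001, -0.083]
contact_force: [0.7, -0.9, -3.5]
opening: 0.0652
gripper_force: 45.8
```

>>> carry_out(
  moves=[
    {"offset":[0,0,0.1],"yaw":0},
    {"offset":[0,0,0.06],"yaw":0},
    {"offset":[0,0,0.04],"yaw":0},
    {"offset":[0,0,0],"yaw":0},
  ],
)

```text
clock: 16.85
position: [0.5573, -0.1818, 0.034]
tool_rot: [-3.142, 0.0, -0.083]
contact_force: [0.2, -0.3, -3.3]
opening: 0.0652
gripper_force: 45.8
```

>>> carry_out(
  moves=[
    {"offset":[0,0,0.04],"yaw":0},
    {"offset":[0,0,0.02],"yaw":0},
    {"offset":[0,0,0],"yaw":0},
  ],
)

```text
clock: 17.1
position: [0.5575, -0.1819, 0.0327]
tool_rot: [3.141, -0.0, -0.083]
contact_force: [-0.0, -0.2, -2.6]
opening: 0.0653
gripper_force: 45.8
```

>>> carry_out(
  moves=[
    {"offset":[0,0,0.03],"yaw":0},
    {"offset":[0,0,0.02],"yaw":0},
    {"offset":[0,0,0],"yaw":0},
  ],
)

```text
clock: 17.35
position: [0.5575, -0.1819, 0.0327]
tool_rot: [3.141, -0.001, -0.083]
contact_force: [-4.2, 1.6, 7.2]
opening: 0.0655
gripper_force: 47.2
```

>>> carry_out(
  moves=[
    {"offset":[0,0,0],"yaw":0},
    {"offset":[0,0,0],"yaw":0},
    {"offset":[0,0,0],"yaw":0},
    {"offset":[0,0,0],"yaw":0},
    {"offset":[0,0,0],"yaw":0},
    {"offset":[0,0,-0.3],"yaw":0},
    {"offset":[0,0,-0.7],"yaw":0},
    {"offset":[0,0,-1],"yaw":0},
    {"offset":[0,0,-1],"yaw":0},
    {"offset":[0,0,-1],"yaw":0},
    {"offset":[0,0,0],"yaw":0},
    {"offset":[0,0,0],"yaw":0},
  ],
  jaw=-1,
)

```text
clock: 18.35
position: [0.5582, -0.1823, 0.1333]
tool_rot: [3.14, -0.004, -0.083]
contact_force: [-0.7, 0.5, -0.5]
opening: 0.0856
gripper_force: 0.0
```

>>> carry_out(
  moves=[
    {"offset":[-0.5,0,0],"yaw":0},
    {"offset":[-0.9,0,0],"yaw":0},
    {"offset":[-0.9,0,0],"yaw":0},
    {"offset":[-0.9,0,0],"yaw":0},
    {"offset":[-0.8,0,0],"yaw":0},
    {"offset":[-0.5,0,0],"yaw":0},
    {"offset":[0,0,0],"yaw":0},
    {"offset":[0,0,0],"yaw":0},
  ],
)

```text
clock: 19.02
position: [0.4449, -0.1725, 0.1309]
tool_rot: [-3.141, 0.001, -0.084]
contact_force: [0.2, 1.3, -0.2]
opening: 0.0857
gripper_force: 0.0
```

```bash
python3 v.py;python3 - <<'E'
from h import *
for n in("wrist","scene","side"):
    d=np.load("v_%s.npz"%n); W=d["W"]; F=d["f"]
    P=sel(W,.515,.592,-.23,-.13,.058,.0655,F,lambda r,g,b:(b<r+25)); print(n,len(P), rect(P) if len(P)>10 else "",np.median(P[:,2]) if len(P) else 0)
    if n=="wrist": cv2.imwrite("pics/now2.png",F[:,:,::-1])
E
```

```text
[ 0.44492411 -0.17246288  0.13087113] [-1.79971913e+02  4.19541665e-02 -4.78640416e+00] [ 0.23888256  1.26822536 -0.19703835] 19.0167
wrist top 3265 (array([ 512.6, -178.3]), array([59.6, 17.9]), 85.0) 0.0688
wrist slid 3265 (array([ 512.6, -178.3]), array([59.6, 17.9]), 85.0) 0.0688
wrist carr 7791 (array([ 455.6, -173.5]), array([59.6, 93.5]), 85.1) 0.0468
scene top 161 (array([ 559.1, -179.4]), array([ 59.7, 106.2]), 84.6) 0.0671
scene fixed 88 (array([ 603.1, -183.4]), array([59.8, 18.4]), 86.6) 0.0671
scene slid 73 (array([ 515.3, -176. ]), array([57.7, 17.8]), 87.5) 0.0673
scene carr 112 (array([ 456.1, -171.2]), array([58.4, 91.9]), 84.1) 0.0454
side top 161 (array([ 554.2, -182.3]), array([ 63.8, 107.3]), 85.8) 0.0681
side fixed 93 (array([ 597.1, -185.5]), array([63.2, 21.6]), 83.2) 0.0678
side slid 68 (array([ 510.3, -171.4]), array([47., 18.]), 85.8) 0.0683
side carr 267 (array([ 458.3, -172.6]), array([ 61.9, 110.7]), 86.4) 0.0466
side knob 47 (array([ 440.3, -172.6]), array([11.5, 54. ]), 78.3) 0.0799
wrist 11469 (array([ 553. , -182.2]), array([67.6, 63. ]), 85.4) 0.06450521066498825
scene 283 (array([ 554.9, -179.6]), array([68.8, 70.3]), 86.8) 0.06290140297644489
side 256 (array([ 554.9, -181.1]), array([70.3, 60.3]), 86.0) 0.0629361877221723
```

View pics/now2.png

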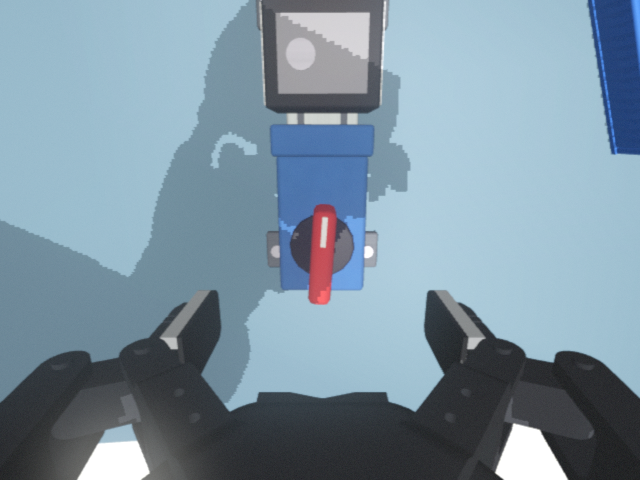

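The picture shows the module between the jaws at (324,55), centred across the vise. The knob bar is at (322,250), midway between the fingers. Next I grip the knob.

>>> carry_out(
  moves=[
    {"offset":[-0.04,0,0.4],"yaw":0},
    {"offset":[0,0,0.6],"yaw":0},
    {"offset":[0,0,0.6],"yaw":0},
    {"offset":[0,0,0.5],"yaw":0},
    {"offset":[0,0,0.4],"yaw":0},
    {"offset":[0,0,0.2],"yaw":0},
    {"offset":[0,0,0],"yaw":0},
    {"offset":[0,0,0],"yaw":0},
  ],
)

```text
clock: 19.83
position: [0.4447, -0.1725, 0.0638]
tool_rot: [-3.141, 0.0, -0.083]
contact_force: [-0.9, -0.1, 0.5]
opening: 0.0854
gripper_force: 0.0
```

>>> carry_out(
  moves=[
    {"offset":[0,0,0],"yaw":0},
    {"offset":[0,0,0],"yaw":0},
    {"offset":[0,0,0],"yaw":0},
    {"offset":[0,0,0],"yaw":0},
    {"offset":[0,0,0],"yaw":0},
    {"offset":[0,0,0],"yaw":0},
    {"offset":[0,0,0],"yaw":0},
    {"offset":[0,0,0],"yaw":0},
    {"offset":[0,0,0],"yaw":0},
    {"offset":[0,0,0],"yaw":0},
  ],
  jaw=1,
  squeeze=70,
)

```text
clock: 20.67
position: [0.4443, -0.1722, 0.0643]
tool_rot: [-3.141, -0.0, -0.083]
contact_force: [-0.7, 3.1, 5.1]
opening: 0.012
gripper_force: 69.3
```

>>> carry_out(
  moves=[
    {"offset":[0.08,0,0],"yaw":0},
    {"offset":[0.1,0,0],"yaw":0},
    {"offset":[0.1,0,0],"yaw":0},
    {"offset":[0.1,0,0],"yaw":0},
    {"offset":[0.1,0,0],"yaw":0},
    {"offset":[0.04,0,0],"yaw":0},
    {"offset":[0,0,0],"yaw":0},
  ],
)

```text
clock: 21.25
position: [0.4568, -0.1732, 0.0642]
tool_rot: [-3.141, 0.001, -0.083]
contact_force: [-4.0, 2.0, 8.2]
opening: 0.0123
gripper_force: 69.7
```

>>> carry_out(
  moves=[
    {"offset":[0.04,0,0],"yaw":0},
    {"offset":[0.04,0,0],"yaw":0},
    {"offset":[0,0,0],"yaw":0},
  ],
)

```text
clock: 21.5
position: [0.4586, -0.1734, 0.0643]
tool_rot: [-3.141, 0.001, -0.083]
contact_force: [-4.6, 2.4, 7.1]
opening: 0.0121
gripper_force: 69.8
```

>>> carry_out(
  moves=[
    {"offset":[0.04,0,0],"yaw":0},
    {"offset":[0.03,0,0],"yaw":0},
    {"offset":[0,0,0],"yaw":0},
  ],
)

```text
clock: 21.75
position: [0.4587, -0.1733, 0.0642]
tool_rot: [-3.141, 0.005, -0.082]
contact_force: [-9.5, 0.0, 12.0]
opening: 0.0123
gripper_force: 70.4
```

>>> carry_out(
  moves=[
    {"offset":[0.04,0,0],"yaw":0},
    {"offset":[0.04,0,0],"yaw":0},
    {"offset":[0,0,0],"yaw":0},
  ],
)

```text
clock: 22.0
position: [0.4588, -0.1733, 0.0641]
tool_rot: [-3.14, 0.009, -0.082]
contact_force: [-16.2, -0.5, 17.6]
opening: 0.0124
gripper_force: 71.2
```

```bash
python3 v.py | grep -v carr;python3 - <<'E'
from h import *
L=[]
for n in("scene","side"):
    F=np.load("v_%s.npz"%n)["f"]; u,v=(210,160) if n=="scene" else (310,170)
    L.append(cv2.resize(F[v:v+120,u:u+120],(400,400),interpolation=cv2.INTER_CUBIC))
cv2.imwrite("pics/v3.png",np.hstack(L)[:,:,::-1])
E
```

```text
[ 0.45883784 -0.17327287  0.0641426 ] [-179.92389906    0.5028422    -4.7015298 ] [-16.18566431  -0.50376646  17.62757974] 22.0
wrist top 7246 (array([ 526.8, -179.5]), array([60. , 17.9]), 85.3) 0.0688
wrist slid 7246 (array([ 526.8, -179.5]), array([60. , 17.9]), 85.3) 0.0688
wrist knob 121 (array([ 451.3, -173. ]), array([13.2, 40.5]), 83.9) 0.0799
scene top 157 (array([ 565. , -180.5]), array([61. , 92.3]), 84.0) 0.067
scene fixed 84 (array([ 601.5, -184.3]), array([61. , 18.8]), 84.1) 0.067
scene slid 73 (array([ 528.2, -177.7]), array([58.8, 18.5]), 84.4) 0.0671
side top 152 (array([ 561.6, -183.3]), array([62.1, 92.7]), 84.6) 0.0686
side fixed 80 (array([ 598.5, -186.3]), array([61.7, 20.5]), 89.0) 0.0688
side slid 72 (array([ 524.5, -178.7]), array([59.9, 18. ]), 84.8) 0.0684
```

View pics/v3.png

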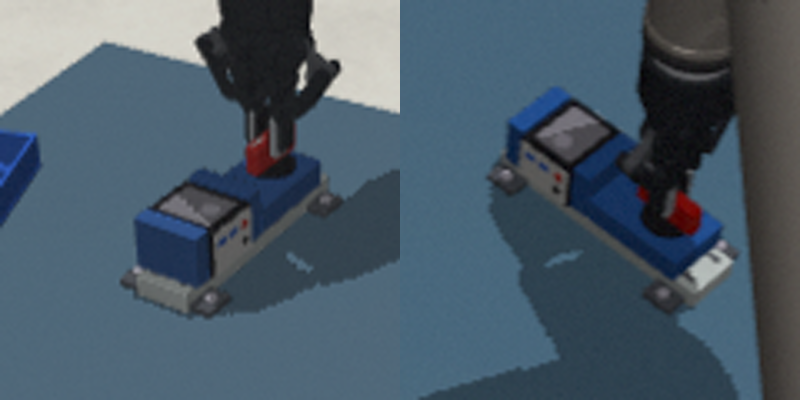

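The picture shows the module nipped between both jaws with no gap on either side, socket side open (left 228,238; right 545,175). The jaws span 92 mm, which gives a 56 mm gap. Next I turn the knob clockwise.

>>> carry_out(
  moves=[
    {"offset":[0,0,0],"yaw":0.5},
    {"offset":[0,0,0],"yaw":0.8},
    {"offset":[0,0,0],"yaw":0.8},
    {"offset":[0,0,0],"yaw":0.8},
    {"offset":[0,0,0],"yaw":0.8},
    {"offset":[0,0,0],"yaw":0.8},
    {"offset":[0,0,0],"yaw":0.8},
    {"offset":[0,0,0],"yaw":0.8},
    {"offset":[0,0,0],"yaw":0.8},
    {"offset":[0,0,0],"yaw":0},
  ],
)

```text
clock: 22.98
position: [0.4586, -0.1739, 0.0642]
tool_rot: [3.137, 0.007, -0.687]
contact_force: [-18.0, -3.0, 17.4]
opening: 0.0125
gripper_force: 71.0
```

```bash
python3 -c "
from h import *
s=robot.read_state(); print(s['torque'],s['contact_force'],np.degrees(s['tool_rot']),s['qpos'])"
```

```text
[-0.61129403  3.10021421 -0.10056158] [-18.03601175  -3.03993526  17.433421  ] [179.7278257    0.42457889 -39.38193496] [-0.51654537  0.4925128   1.82213599 -0.0046156   0.83505904  1.74468936]
```

>>> carry_out(
  moves=[
    {"offset":[0,0,0],"yaw":0.8},
    {"offset":[0,0,0],"yaw":0.8},
    {"offset":[0,0,0],"yaw":0.8},
    {"offset":[0,0,0],"yaw":0.8},
    {"offset":[0,0,0],"yaw":0.8},
    {"offset":[0,0,0],"yaw":0.8},
    {"offset":[0,0,0],"yaw":0.8},
    {"offset":[0,0,0],"yaw":0.8},
    {"offset":[0,0,0],"yaw":0.8},
    {"offset":[0,0,0],"yaw":0.8},
    {"offset":[0,0,0],"yaw":0.7},
    {"offset":[0,0,0],"yaw":0},
  ],
)

```text
clock: 23.98
position: [0.4579, -0.1742, 0.0643]
tool_rot: [3.132, 0.002, -1.446]
contact_force: [-21.9, -5.0, 19.7]
opening: 0.0124
gripper_force: 71.3
```

```bash
python3 -c "
from h import *
s=robot.read_state(); print(s['torque'],s['contact_force'],np.degrees(s['tool_rot']),s['qpos'])"
```

```text
[-0.98985743  3.68902044 -0.01068719] [-21.93914166  -5.00702131  19.69648004] [ 1.79422721e+02  1.06790600e-01 -8.28269944e+01] [-0.51718574  0.49215006  1.82253739 -0.00612354  0.83609831  2.50333084]
```

>>> carry_out(
  moves=[
    {"offset":[0,0.06,-0.02],"yaw":0},
    {"offset":[0,0.06,-0.02],"yaw":0},
    {"offset":[0,0,0],"yaw":0},
  ],
)

```text
clock: 24.23
position: [0.4576, -0.1743, 0.0645]
tool_rot: [3.137, 0.001, -1.444]
contact_force: [-7.6, -2.0, 3.1]
opening: 0.0127
gripper_force: 69.1
```

>>> carry_out(
  moves=[
    {"offset":[0,0.04,0],"yaw":0},
    {"offset":[0,0,0],"yaw":0},
  ],
)

```text
clock: 24.4
position: [0.4576, -0.1743, 0.0645]
tool_rot: [3.139, 0.001, -1.444]
contact_force: [-5.9, -1.2, 1.2]
opening: 0.0122
gripper_force: 68.8
```

>>> carry_out(
  moves=[
    {"offset":[0,0,0],"yaw":0},
    {"offset":[0,0,0],"yaw":0},
    {"offset":[0,0,0],"yaw":0},
    {"offset":[0,0,0],"yaw":0},
    {"offset":[0,0,-0.3],"yaw":0},
    {"offset":[0,0,-0.6],"yaw":0},
    {"offset":[0,0,-1],"yaw":0},
    {"offset":[0,0,-1],"yaw":0},
    {"offset":[0,0,-1],"yaw":0},
    {"offset":[0,0,-1],"yaw":0},
    {"offset":[0,0,0],"yaw":0},
    {"offset":[0,0,0],"yaw":0},
  ],
  jaw=0.1,
)

```text
clock: 25.4
position: [0.4598, -0.1749, 0.1891]
tool_rot: [-3.138, -0.002, -1.444]
contact_force: [-0.2, -0.3, -0.3]
opening: 0.0384
gripper_force: 0.0
```

```bash
python3 v.py | grep -v carr;python3 - <<'E'
from h import *
L=[]
for n in("scene","side"):
    F=np.load("v_%s.npz"%n)["f"]; u,v=(210,160) if n=="scene" else (310,170)
    L.append(cv2.resize(F[v:v+120,u:u+120],(400,400),interpolation=cv2.INTER_CUBIC))
cv2.imwrite("pics/v4.png",np.hstack(L)[:,:,::-1])
E
```

```text
[ 0.4597786  -0.17485489  0.18909115] [-1.79807736e+02 -1.35799971e-01 -8.27424648e+01] [-0.16390981 -0.32155621 -0.32015373] 25.4
wrist top 3280 (array([ 563.7, -183. ]), array([59.9, 91.5]), 85.2) 0.0686
wrist fixed 1690 (array([ 599.9, -186. ]), array([59.9, 18.9]), 85.2) 0.0683
wrist slid 1590 (array([ 526.8, -179.9]), array([58.9, 17.3]), 85.1) 0.0688
wrist knob 955 (array([ 458.4, -174.5]), array([12.8, 58.2]), 7.0) 0.0809
scene top 156 (array([ 565.6, -181.3]), array([60.2, 91.8]), 84.8) 0.0671
scene fixed 85 (array([ 601.9, -184.9]), array([59.4, 19.2]), 83.8) 0.0669
scene slid 71 (array([ 529.5, -177.9]), array([59.7, 17.2]), 87.6) 0.0672
scene knob 34 (array([ 461.9, -171.7]), array([11.3, 56.7]), 8.4) 0.0795
side top 160 (array([ 561. , -182.8]), array([61.3, 94.5]), 83.8) 0.0684
side fixed 77 (array([ 597.2, -186.6]), array([61. , 20.1]), 86.0) 0.0683
side slid 83 (array([ 523.7, -178. ]), array([59.9, 19.3]), 83.9) 0.0686
side knob 48 (array([ 455.6, -171.8]), array([12.3, 57.6]), 6.2) 0.0806
```

View pics/v4.png

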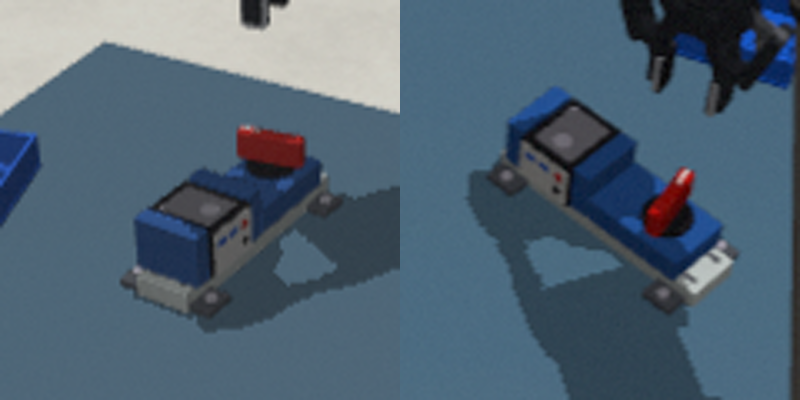

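The picture shows the module nipped between both jaws, with the red bar now about 78° (1.36 rad) clockwise of the slide at left (270,147) and right (668,200). The gripper is clear, so I hand in.

```bash
python3 -c "
from station import robot
print(robot.close_job())"
```

```text
the job is handed in; nothing more can be done
None
```

The job is handed in: the module stands upright in the vise, nipped between both jaws (gap about 56 mm), the knob is turned about 1.36 rad clockwise (past the 1.1 lock point), and the arm is clear, at 25 s of the 64 s allowed.

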